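# Ready the coffee scale: clear the lens, set the cup, tare

## Task

Get the coffee scale ready for an espresso: gently stand the silver macro lens from its platform on the bare cork disc in the camera tray, then gently set the espresso cup upright in the middle of the empty platform and let go of it. Then press the scale's oblong tare key with the fingertips, at about 9 N for about half a second, never leaning hard on it and never pressing the round mode key, and move clear. Leave everything else where it stands.

Things in the scene. Friction and masses are not known exactly. Their poses are not given: they have to be found in the camera images.
- scale: Black coffee scale, fixed, 200 mm (its x) by 160 mm (its y) by 30 mm high. Origin: centre of its underside. The near-square steel platform (140 x 150 mm) covers its +x part, the key strip (55 mm deep, 22 mm high) its -x end.
- platform (a point): Centre of the top face of the scale's steel platform, 30 mm above the table; axes as the scale's. The platform does not move.
- tare_key: Oblong white membrane key, 24 mm along the scale's x, 44 mm along its y, on the key strip, left or right (the keys swap places), 44 mm from the scale's centre line and 101 mm in front of the platform's centre. Origin: centre of its underside. It gives only 1.5 mm: yields from 4 N, on its stop at 10 N. It registers when pushed with over 6 N for 0.3 s; over 30 N damages it.
- tare_top (a point): Centre of the tare key's flat top, 3 mm above its underside, 26.5 mm above the table, 3 mm proud of its grey bezel (36 x 54 mm).
- mode_key: Round white membrane key, 24 mm across, on the other half of the key strip, 88 mm from the tare key (centre to centre), otherwise the same. Not to be pressed.
- lens_mid (a point): Centre, half-way up, of the silver macro lens (loose, a cylinder 62 mm across and 90 mm high, 0.3 to 0.5 kg, black grip band) that stands upright on the platform at the start. z is its axis.
- mat_top (a point): Centre of the top face of the cork disc, 84 mm across and 4 mm thick, which lies on the floor of the camera tray; the lens's place. Top 10 mm above the table.
- camera_tray: Low wooden tray, fixed, 300 mm (its x) by 116 mm (its y); floor 6 mm thick, rim 11 mm high. Origin: centre of its underside. Three places in a row along its x, 95 mm apart, hold the cork disc, the long lens and the lens hood in any order. It lies left or right of the scale.
- coffee_tray: A second wooden tray of the same make, on the other side of the scale. Its three places hold the espresso cup, the canister and the jar in any order.
- cup_mid (a point): Centre, half-way up, of the white ceramic espresso cup (loose, upright, 60 mm across above its lowest 12 mm, 62 mm high, wall 4 mm, 0.13 to 0.21 kg). Its handle is on its own +y side and reaches about 50 mm from the cup's axis.
- canister_mid (a point): Centre, half-way up, of the translucent blue twist-cap canister, 68 mm across and 100 mm high. Stays.
- jar_mid (a point): Centre, half-way up, of the white jar with a wooden cap, 64 mm across and 95 mm high. Stays.
- tele_mid (a point): Centre, half-way up, of the long charcoal lens, 66 mm across and 118 mm high. Stays.
- hood_mid (a point): Centre, half-way up, of the charcoal lens hood, an open flared ring 78 mm across at its rim and 50 mm high. Stays.
- grinder_mid (a point): Centre, half-way up, of the upright steel hand grinder just behind the scale's platform, 54 mm across and 162 mm high. Stays.
- clamp_mid (a point): Middle of the aluminium quick release clamp, about 50 by 66 mm and 24 mm high with its latch sticking out 45 mm on its +y side, lying behind the scale beside the grinder (either side). Stays.
Things that resemble listed ones, but are neither listed nor needed, are in the scene too. What is shaped like the part that bears cup_mid but orange or red is not meant.

How it is judged:
By the outcome, as a careful person would: the job done as asked, in the order asked, and still so for the second after the job is handed in, with the robot touching nothing.
It also fails if it takes over 64 s, if anything falls off the work surface, if the arm or the gripper's body presses on something with over 40 N, if the wrist force passes 120 N, or if a joint passes its speed limit or range.

## Robot

A 6-joint arm with a two-finger parallel gripper is mounted at the origin on the work surface. World frame = base frame: x ahead of the robot, y to its left, z up, the work surface at z = 0. Lengths are in m, angles in rad, forces in N, time in s.
With the tool pointing down it reaches from about 0.35 to 0.925 m from the base axis. Payload 6.4 kg.
Tool frame: the origin (TCP) lies between the finger pads; the fingertips stand 17 mm ahead of it and the grasp point (between the pads) lies 2 mm behind it; z points along the fingers, y is the line along which they close (so a half turn about z gives the same grasp; the last joint's range is limited). The gripper opens to 94 mm and grips with 3 to 60 N. Pads are 16 mm wide; open, the fingers measure 119 mm over their backs; the gripper's body (75 mm by 177 mm) begins 78 mm behind the grasp point.
Start: joints at [-1.463, 0.245, 1.558, -0, 1.339, -0.174], TCP at [0.181, -0.624, 0.222] pointing down, gripper open.
Joint ranges: [-3.13, 3.13], [-1.02, 2.26], [0.13, 2.54], [-0.95, 4.09], [0.21, 2.88], [-2.74, 2.74]. Speed limits (rad/s): [2.57, 2.57, 3.14, 3.14, 3.14, 3.14].

## Interface

Orientations are given as a 3x3 rotation matrix whose columns are the frame's x, y, z axes.
In Python, from cell import * gives the robot as it stands.
- The arm moves only by the tool jog_arm, never from a script. Its argument "series" is a list of rows, each a list of 3 entries, a list of its own where there are three numbers: the shift along the tool's x, y, z in mm, then the turn, a rotation vector about the tool's x, y, z in rad, then the finger opening in mm, from 0 to 94. A call has exactly 5 rows; each row is the pose to reach, as a shift and turn from the pose commanded when the call began, along the tool's axes at that moment; what a row does not reach only later rows make up. A row lasts 1/12 s, in which the tool goes at most 41.7 mm and 7.16 degrees, less where a joint would pass 70% of its speed; a pose out of reach is approached as far as the arm can. A call with a gripper value outside its range is refused whole. The fingers move at their own pace and stop on an object; "squeeze" is the grip in N (left out, the last holds). Time passes only in rows, so rows that repeat a pose let the fingers close, or fill a call up. It gives the time, the measured TCP pose, the force, the opening and the grip force at its end, in the units of the state.
- get_state(): the state, without advancing time (a new reading comes with each control period).
- camera(name): name is "side" or "top" or "wrist"; returns a dict with "img" (384x512x3 uint8, blue, green, red), "fx", "fy", "cx", "cy" (pixels), "k1" (the pictures are not rectified: a ray, as slopes to the right and down, at radius r is drawn at 1 + k1 r^2 times it, then the intrinsics apply), "origin" and "rotation" of the camera in the world. Camera axes: x right, y up, looking along -z (the intrinsics and any distortion apply to the point x, -y, -z); pixel columns grow to the right and rows downward; lengths in m; the calibration is good to about 2 mm. A picture is of the moment at which its call begins. There is no depth.
- sign_off(): hands the job in; it is judged then, once.
The state is a dict: "time": time; "q": joint angles; "joint_velocities": joint speeds; "effort": joint torques, N m; "ee_pos": TCP position; "tcp_rot": TCP orientation; "contact_force": force on the tool from outside, world axes, zero at the start; "wrist_torque": the same for the moment, N m; "gripper_width": finger opening in m; "gripper_force": force on a finger pad.
Only numpy, scipy, OpenCV 4.12 (cv2) and the standard library are available. Lean on these libraries where they do the work, as an engineer would, in place of code of your own. Each camera call takes 0.05 s, during which the arm holds its last target. There are 200 camera calls.

## Working session

There is one attempt and no reset: what is moved stays moved. The work goes in short steps, Python scripts to look and compute and a tool call to move; the robot and the scene stay as the last step left them, time stands still between calls to the robot, and variables do not carry over. Pictures are saved under pics/ and viewed, at most 10 in all, crops included, and the job is handed in when it is done.

Besides the shell and the picture viewer there is one more tool, called after ">>>" as name(argument=value, ...) on one line, values as JSON. jog_arm: Moves the arm, as the interface text tells. Its arguments: {"type":"object","properties":{"series":{"type":"array","items":{"type":"array"}},"squeeze":{"type":"number"}},"required":["series"]}

```bash
ls; mkdir -p pics; cat > h.py <<'E'
from cell import *
import numpy as np, cv2
def px2ray(c,u,v):
    p=cv2.undistortPoints(np.array([[[u,v]]],float),np.array([[c['fx'],0,c['cx']],[0,c['fy'],c['cy']],[0,0,1]]),np.array([c['k1'],0,0,0.]))[0,0] 
    d=np.array([p[0],-p[1],-1.]); return np.array(c['origin']),np.array(c['rotation'])@d
def onz(c,u,v,z):
    o,d=px2ray(c,u,v); return o+d*(z-o[2])/d[2]
def proj(c,P):
    q=np.array(c['rotation']).T@(np.array(P)-np.array(c['origin'])); x,y=q[0]/-q[2],-q[1]/-q[2]
    s=1+c['k1']*(x*x+y*y); return c['fx']*x*s+c['cx'],c['fy']*y*s+c['cy']
E
python3 - <<'E'
from h import *
ims=[]
import pickle
for n in ("top","side"):
    c=camera(n); pickle.dump(c,open(n+'.pkl','wb')); print(n,c['origin'],np.round(c['rotation'],3).tolist(),c['fx'],c['cx'],c['cy'],c['k1'])
    cv2.imwrite(f'pics/{n}0.png',cv2.resize(c['img'],(800,600),interpolation=cv2.INTER_CUBIC))
s=get_state();print(s)
E
```

```text
pics
top [0.46970635 0.06379015 1.18119572] [[0.02, 0.997, -0.071], [-1.0, 0.02, 0.0], [0.002, 0.071, 0.997]] 424.01388094612145 255.7807985120817 189.37411579481147 -0.05341738576160124
side [ 0.44184683 -0.98016654  1.22097567] [[0.995, 0.06, -0.08], [-0.098, 0.728, -0.678], [0.017, 0.683, 0.73]] 495.2287726961913 254.424139835026 188.81572752599365 -0.0872459390012845
{'time': 0.1, 'q': array([-1.46309429e+00,  2.45740898e-01,  1.55886006e+00,  1.19658154e-05,
        1.33868264e+00, -1.74125320e-01]), 'joint_velocities': array([-0.00037595, -0.00274055, -0.00370509, -0.00135528,  0.00015464,
        0.00104949]), 'effort': array([ 5.01257236e-04, -4.16916060e+01, -3.15525985e+01,  6.87512895e-02,
        3.09638295e-02, -5.60864873e-05]), 'ee_pos': array([ 0.18071114, -0.62385837,  0.22147488]), 'tcp_rot': array([[ 9.60549628e-01,  2.78108581e-01, -1.70188863e-04],
       [ 2.78108466e-01, -9.60548203e-01,  1.68239876e-03],
       [ 3.04414925e-04, -1.66335847e-03, -9.99998570e-01]]), 'contact_force': array([ 0.80679668, -0.63646389,  0.52616556]), 'wrist_torque': array([ 0.01258136, -0.00833817, -0.01734035]), 'gripper_force': 0.0, 'gripper_width': 0.09396948980006913}
```

View pics/top0.png

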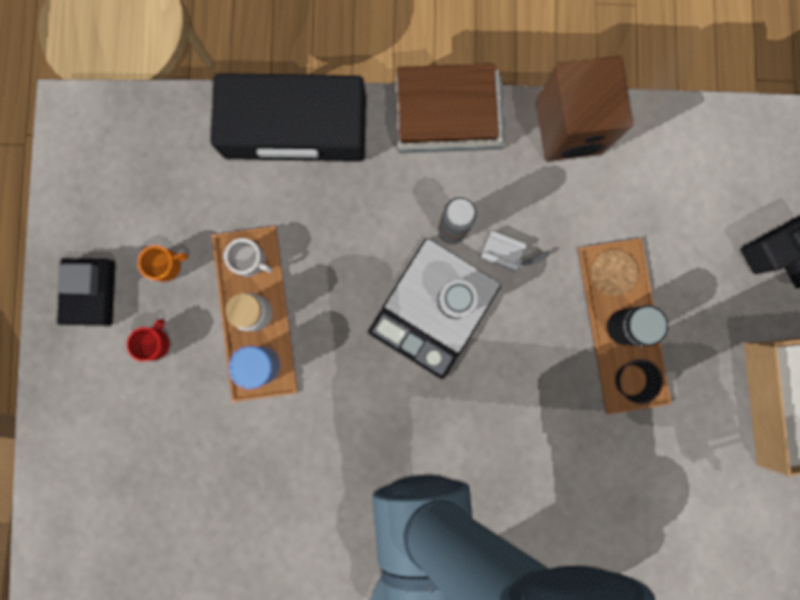

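View pics/side0.png

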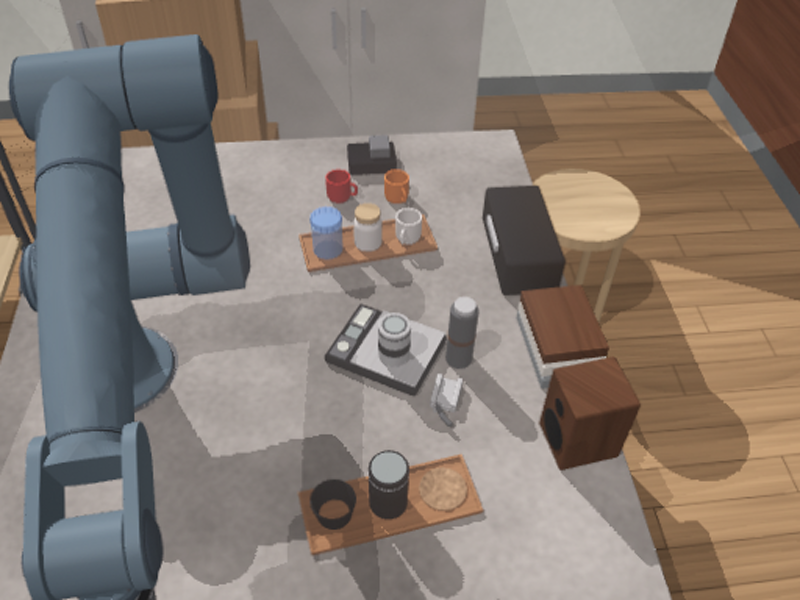

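Top view (800×600 px) shows the silver lens at (458,298) on the platform, the tare key (oblong) at (391,331), the round mode key at (433,357), and bare cork at (614,272).
- **Cup candidates:** white at (243,257), which matches the description. Orange (159,263) and red (148,344) are decoys.
- **Lens candidates:** silver with a black band at (458,298), chosen. The long charcoal lens (648,325), hood (638,381) and grinder (458,215) are not it.

```bash
python3 - <<'E'
from h import *
import pickle
t=pickle.load(open('top.pkl','rb')); s=pickle.load(open('side.pkl','rb'))
a=lambda c,u,v,z:np.round(onz(c,u/1.5625,v/1.5625,z),4)
print('roundtrip',proj(t,onz(t,400,100,.1)))
print('lens',a(t,458,298,.12),a(s,395,322,.12)); print('cup',a(t,243,257,.068),a(s,408,219,.068))
print('cork',a(t,614,272,.01),a(s,442,488,.01)); print('tare',a(t,391,331,.0265),a(s,363,317,.0265)); print('mode',a(t,433,357,.0265))
for n,u,v,z in [('platform corners',428,240,.03),('',498,285,.03),('',441,376,.022),('',371,332,.022)]: print(n,a(t,u,v,z))
print('trayR',[a(t,*p,.011) for p in [(580,247),(642,239),(668,402),(608,411)]]); print('trayL',[a(t,*p,.011) for p in [(214,236),(275,228),(295,391),(234,398)]])
i=t['img']
def cr(c,u,v,w,h,k): 
    x,y=int(u/1.5625-w/2),int(v/1.5625-h/2); return cv2.resize(c['img'][y:y+h,x:x+w],None,fx=k,fy=k,interpolation=cv2.INTER_CUBIC)
m=np.zeros((600,800,3),np.uint8)
m[:300,:400]=cr(t,440,300,100,75,4);m[:300,400:]=cr(t,243,257,100,75,4);m[300:,:400]=cr(t,614,290,100,75,4);m[300:,400:]=cr(s,400,230,100,75,4)
cv2.imwrite('pics/crop0.png',m)
E
```

```text
roundtrip (np.float64(399.9999999979501), np.float64(100.0000000012703))
lens [ 0.5441 -0.0304  0.12  ] [ 0.5501 -0.0266  0.12  ]
cup [0.6103 0.3304 0.068 ] [0.6138 0.3216 0.068 ]
cork [ 0.6039 -0.319   0.01  ] [ 0.606  -0.3213  0.01  ]
tare [0.4908 0.0772 0.0265] [0.495  0.0734 0.0265]
mode [0.4471 0.0034 0.0265]
platform corners [0.6513 0.0156 0.03  ]
 [ 0.5746 -0.108   0.03  ]
 [ 0.4143 -0.0114  0.022 ]
 [0.4884 0.1122 0.022 ]
trayR [array([ 0.6475, -0.2575,  0.011 ]), array([ 0.6645, -0.37  ,  0.011 ]), array([ 0.3746, -0.4153,  0.011 ]), array([ 0.3574, -0.3077,  0.011 ])]
trayL [array([0.6544, 0.3977, 0.011 ]), array([0.6707, 0.2885, 0.011 ]), array([0.3824, 0.2439, 0.011 ]), array([0.3677, 0.3511, 0.011 ])]
```

View pics/crop0.png

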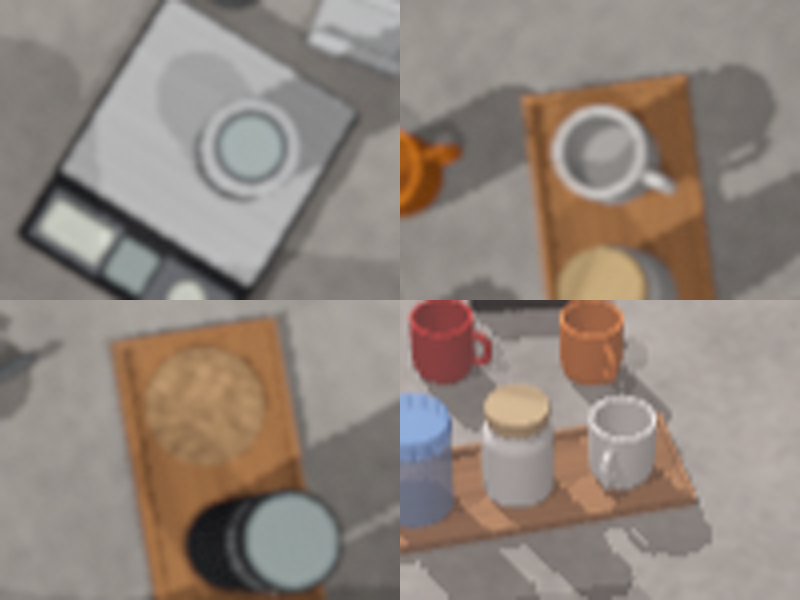

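The crops confirm it. The white cup rim is at (600,153) with its handle towards lower right (662,183). The cork is bare and round, and the oblong tare key is at the scale's left. I'll move above the lens for a wrist look.

>>> jog_arm(series=[[[29,-26.5,-4.5],[0,0,0],94],[[58,-53,-9],[0,0,0],94],[[87,-79.5,-13.5],[0,0,0],94],[[116,-106,-18],[0,0,0],94],[[145,-132.5,-22.5],[0,0,0],94]])

```text
time: 0.52
ee_pos: [0.2837, -0.4548, 0.2445]
tcp_rot: [[0.961, 0.277, -0.0], [0.277, -0.961, 0.001], [0.0, -0.001, -1.0]]
contact_force: [0.2, 0.2, 0.7]
gripper_width: 0.0942
gripper_force: 0.0
```

>>> jog_arm(series=[[[29,-26.5,-4.5],[0,0,0],94],[[58,-53,-9],[0,0,0],94],[[87,-79.5,-13.5],[0,0,0],94],[[116,-106,-18],[0,0,0],94],[[145,-132.5,-22.5],[0,0,0],94]])

```text
time: 0.93
ee_pos: [0.386, -0.2872, 0.2673]
tcp_rot: [[0.961, 0.278, -0.0], [0.278, -0.961, 0.0], [-0.0, -0.0, -1.0]]
contact_force: [1.1, 0.2, -0.5]
gripper_width: 0.0942
gripper_force: 0.0
```

>>> jog_arm(series=[[[29,-26.5,-4.5],[0,0,0],94],[[58,-53,-9],[0,0,0],94],[[87,-79.5,-13.5],[0,0,0],94],[[116,-106,-18],[0,0,0],94],[[145,-132.5,-22.5],[0,0,0],94]])

```text
time: 1.35
ee_pos: [0.4885, -0.1196, 0.2899]
tcp_rot: [[0.961, 0.278, -0.0], [0.278, -0.961, 0.0], [-0.0, -0.0, -1.0]]
contact_force: [0.4, -0.6, 0.8]
gripper_width: 0.0939
gripper_force: 0.0
```

>>> jog_arm(series=[[[27,-25,-4],[0,0,0],94],[[50,-45,-8],[0,0,0],94],[[67,-62,-10],[0,0,0],94],[[78,-70,-10],[0,0,0],94],[[82,-74,-10],[0,0,0],94]])

```text
time: 1.77
ee_pos: [0.5468, -0.0264, 0.2995]
tcp_rot: [[0.96, 0.28, -0.001], [0.28, -0.96, 0.0], [-0.001, -0.0, -1.0]]
contact_force: [0.2, 0.4, -0.2]
gripper_width: 0.094
gripper_force: 0.0
```

```bash
cat >> h.py <<'E'
def to(P,tooly=None):
    "print shift (mm, tool axes) and z turn from the current state to TCP position P and tool-y heading (deg)"
    s=get_state(); R=s['tcp_rot']; d=R.T@(np.array(P)-s['ee_pos'])*1e3
    h=np.degrees(np.arctan2(R[1,1],R[0,1])); o=''
    if tooly is not None: o='turn z rad %.3f'%(-np.radians((tooly-h+180)%360-180))
    print('t %.2f'%s['time'],'pos',np.round(s['ee_pos'],4),'y-heading %.1f'%h,'shift mm',np.round(d,1),o,'F',np.round(s['contact_force'],1),'w',round(s['gripper_width'],4),'gf',round(s['gripper_force'],1))
E
python3 - <<'E'
from h import *
import pickle
to([.547,-.028,.3])
c=camera('wrist');pickle.dump(c,open('w1.pkl','wb'));print(c['origin'],np.round(c['rotation'],3).tolist(),c['fx'],c['k1'])
cv2.imwrite('pics/w1.png',cv2.resize(c['img'],(768,576)))
for n,P in [('lens',(.547,-.028,.12)),('plat',(.558,-.013,.03)),('tare',(.4935,.0763,.0265)),('mode',(.4487,.0007,.0265))]: print(n,np.array(proj(c,P))*1.5)
E
```

```text
t 1.77 pos [ 0.5468 -0.0264  0.2995] y-heading -73.7 shift mm [-0.2  1.6 -0.5]  F [ 0.2  0.4 -0.2] w 0.094 gf 0.0
[ 0.62543083 -0.00303858  0.46193108] [[0.279, 0.921, 0.273], [-0.96, 0.268, 0.079], [-0.001, -0.284, 0.959]] 337.58127250493624 -0.09568540194051418
lens [381.47002555 263.49262883]
plat [367.70177497 222.17827013]
tare [251.33850402 263.3200228 ]
mode [320.96894877 331.03928291]
```

View pics/w1.png

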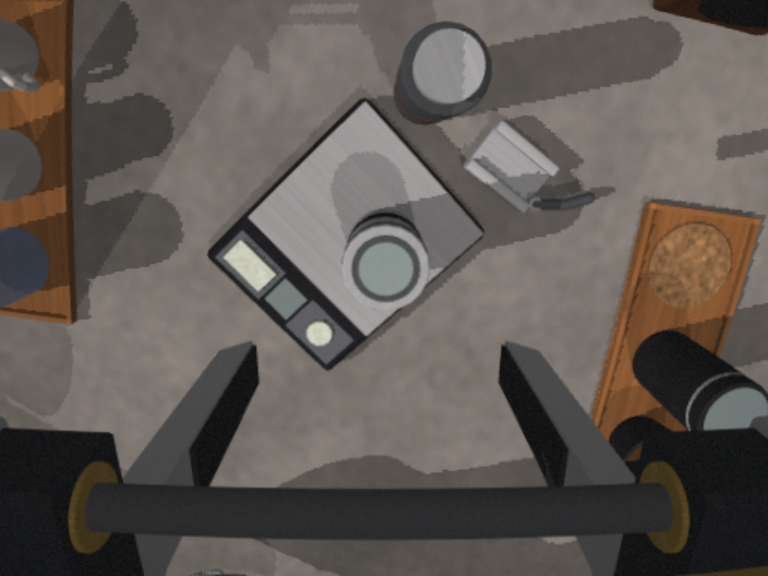

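Wrist view (768×576): lens rim centre at about (386,266), tare key (249,264), mode key (319,334), cork centre (691,263) and grinder top (449,66), all clear. Next I'll refine these with masks.

```bash
python3 - <<'E'
from h import *
import pickle
c=pickle.load(open('w1.pkl','rb')); im=c['img']; hsv=cv2.cvtColor(im,cv2.COLOR_BGR2HSV)
def comp(mask,u,v):
    n,l,st,ce=cv2.connectedComponentsWithStats(mask.astype(np.uint8)); k=l[int(v),int(u)]
    if k==0: print('miss'); return u,v
    cnt=max(cv2.findContours((l==k).astype(np.uint8),0,2)[0],key=cv2.contourArea)
    (x,y),(w,h),a=cv2.minAreaRect(cnt); print('  rect',x*1.5,y*1.5,w,h,a); return x,y
W=hsv[...,2]>190
K=(hsv[...,2]>185)&(hsv[...,0]>20)&(hsv[...,0]<50)&(hsv[...,1]>15)
for p in [(249,264),(319,334),(386,266),(691,263)]: print(p,hsv[int(p[1]/1.5),int(p[0]/1.5)])
ta=comp(K,249/1.5,264/1.5); mo=comp(K,319/1.5,334/1.5)
T=onz(c,*ta,.0265);M=onz(c,*mo,.0265);print('tare',T,'mode',M,np.linalg.norm(T-M))
y=(T-M)/np.linalg.norm(T-M); x=np.array([y[1],-y[0],0]);print('scale x deg',np.degrees(np.arctan2(x[1],x[0])))
print('plat from keys',(T+M)/2+.101*x)
q=[onz(c,u/1.5,v/1.5,z) for u,v,z in [(365,99,.03),(484,233,.03),(328,369,.022),(209,254,.022)]]
print('scale centre corners',np.mean(q,0),'plat',np.mean(q,0)+.03*x, np.linalg.norm(q[0]-q[1]),np.linalg.norm(q[0]-q[3]))
# lens: glass disc in wrist and ellipse fit
g=cv2.inRange(hsv,(60,15,90),(110,90,230)); l=comp(g>0,386/1.5,268/1.5); print('lens',onz(c,*l,.12),onz(c,386/1.5,266/1.5,.12))
print('cork',onz(c,691/1.5,264/1.5,.01)); print('grinder',onz(c,449/1.5,66/1.5,.162))
E
```

```text
(249, 264) [ 28  22 201]
(319, 334) [ 30  21 206]
(386, 266) [ 83  15 149]
(691, 263) [ 14 130 139]
  rect 248.6250228881836 265.1250228881836 31.819805145263672 15.55634880065918 45.0
  rect 318.3750686645508 333.3750686645508 14.849241256713867 14.142135620117188 45.0
tare [0.4912055  0.07829785 0.0265    ] mode [0.44578879 0.00243226 0.0265    ] 0.08842095480866294
scale x deg -30.9067209086123
plat from keys [ 0.55515562 -0.01151278  0.0265    ]
scale centre corners [0.53317893 0.00136444 0.026     ] plat [ 0.55891907 -0.01404482  0.026     ] 0.1502038466394254 0.19222932224170847
  rect 384.12437438964844 268.8225631713867 36.062767028808594 33.6873779296875 30.256441116333008
lens [ 0.54385915 -0.03084515  0.12      ] [ 0.54616254 -0.03152503  0.12      ]
cork [ 0.60489178 -0.31952853  0.01      ]
grinder [ 0.67585175 -0.02921138  0.162     ]
```

>>> jog_arm(series=[[[-2,3,38],[0,0,0],94],[[-3,4,78],[0,0,0],94],[[-3,4,117],[0,0,0],94],[[-3,4,152],[0,0,0],94],[[-3,4,180],[0,0,0],94]])

```text
time: 2.23
ee_pos: [0.5423, -0.0335, 0.1166]
tcp_rot: [[0.961, 0.276, -0.004], [0.276, -0.961, 0.001], [-0.003, -0.002, -1.0]]
contact_force: [0.3, 0.2, -0.8]
gripper_width: 0.0937
gripper_force: 0.0
```

>>> jog_arm(series=[[[0,0,20],[0,0,0],94],[[0,0,31],[0,0,0],94],[[0,0,36],[0,0,0],94],[[0,0,36],[0,0,0],75],[[0,0,36],[0,0,0],66]])

```text
time: 2.65
ee_pos: [0.5453, -0.0331, 0.0851]
tcp_rot: [[0.961, 0.277, 0.002], [0.277, -0.961, -0.001], [0.002, 0.001, -1.0]]
contact_force: [-0.2, 0.3, -0.3]
gripper_width: 0.0841
gripper_force: 0.0
```

>>> jog_arm(series=[[[0,0,0],[0,0,0],62],[[0,0,0],[0,0,0],56],[[0,0,0],[0,0,0],50],[[0,0,0],[0,0,0],50],[[0,0,0],[0,0,0],50]], squeeze=25)

```text
time: 3.07
ee_pos: [0.5451, -0.0322, 0.0851]
tcp_rot: [[0.961, 0.278, 0.001], [0.278, -0.961, 0.0], [0.001, 0.0, -1.0]]
contact_force: [-1.7, 1.7, 5.0]
gripper_width: 0.0619
gripper_force: 25.0
```

>>> jog_arm(series=[[[0,0,-3],[0,0,0],50],[[0,0,-10],[0,0,0],50],[[0,0,-22],[0,0,0],50],[[0,0,-34],[0,0,0],50],[[0,8,-42],[0,0,0],50]])

```text
time: 3.48
ee_pos: [0.547, -0.0395, 0.1277]
tcp_rot: [[0.96, 0.279, 0.001], [0.279, -0.96, 0.0], [0.001, 0.0, -1.0]]
contact_force: [0.1, 0.0, -4.9]
gripper_width: 0.0617
gripper_force: 25.0
```

>>> jog_arm(series=[[[-1,14,-3],[0,0,0],50],[[-3,36,-3],[0,0,0],50],[[-6,66,-3],[0,0,0],50],[[-9,98,-3],[0,0,0],50],[[-12,130,-3],[0,0,0],50]])

```text
time: 3.9
ee_pos: [0.5715, -0.1709, 0.1293]
tcp_rot: [[0.961, 0.278, 0.0], [0.278, -0.961, -0.001], [0.0, 0.001, -1.0]]
contact_force: [0.2, 0.3, -3.9]
gripper_width: 0.0615
gripper_force: 25.0
```

>>> jog_arm(series=[[[-2,32,0],[0,0,0],50],[[-4,64,0],[0,0,0],50],[[-6,94,0],[0,0,0],50],[[-8,119,0],[0,0,0],50],[[-9,137,0],[0,0,0],50]])

```text
time: 4.32
ee_pos: [0.6005, -0.3066, 0.129]
tcp_rot: [[0.961, 0.276, 0.0], [0.276, -0.961, -0.001], [-0.0, 0.001, -1.0]]
contact_force: [0.5, 0.6, -4.0]
gripper_width: 0.0621
gripper_force: 25.0
```

>>> jog_arm(series=[[[0,10,0],[0,0,0],50],[[0,15,0],[0,0,0],50],[[0,18,0],[0,0,0],50],[[0,18,0],[0,0,0],50],[[0,18,0],[0,0,0],50]])

```text
time: 4.73
ee_pos: [0.6056, -0.3187, 0.1288]
tcp_rot: [[0.96, 0.279, -0.001], [0.279, -0.96, 0.001], [-0.0, -0.001, -1.0]]
contact_force: [0.2, 0.5, -4.8]
gripper_width: 0.0619
gripper_force: 25.0
```

```bash
python3 - <<'E'
from h import *
to([.605,-.320,.0651])
c=camera('wrist')
cv2.imwrite('pics/w2.png',cv2.resize(c['img'],(768,576)))
print('cork px',np.array(proj(c,(.605,-.32,.01)))*1.5)
E
```

```text
t 4.73 pos [ 0.6056 -0.3187  0.1288] y-heading -73.8 shift mm [-0.9  1.1 63.7]  F [ 0.2  0.5 -4.8] w 0.0619 gf 25.0
cork px [381.09640513 289.36683427]
```

View pics/w2.png

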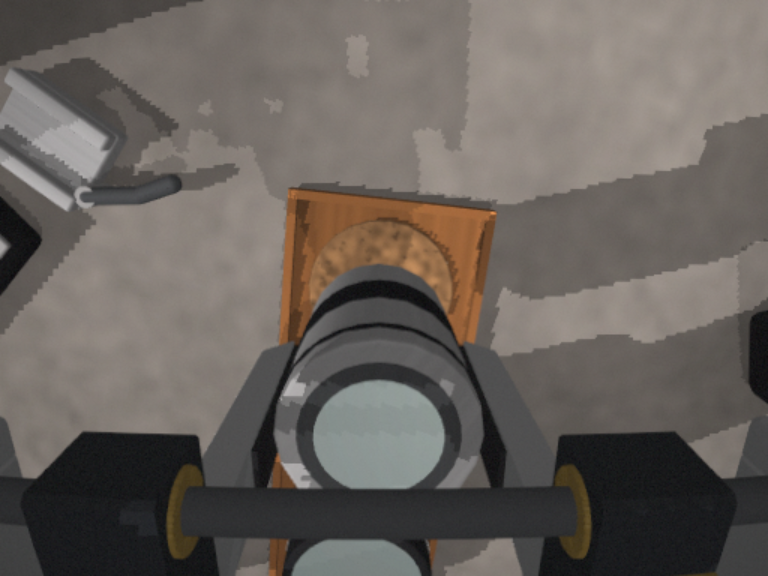

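The lens is held upright directly over the cork: disc edges at x 309 and 453, centre (381,289). Now lowering it.

>>> jog_arm(series=[[[-1,1,15],[0,0,0],50],[[-1,1,33],[0,0,0],50],[[-1,1,47],[0,0,0],50],[[-1,1,56],[0,0,0],50],[[-1,1,60],[0,0,0],50]])

```text
time: 5.2
ee_pos: [0.6038, -0.3196, 0.0659]
tcp_rot: [[0.96, 0.278, -0.004], [0.278, -0.96, 0.003], [-0.003, -0.004, -1.0]]
contact_force: [-0.2, -0.6, -5.6]
gripper_width: 0.0619
gripper_force: 25.0
```

>>> jog_arm(series=[[[0,0,1],[0,0,0],50],[[0,0,2],[0,0,0],50],[[0,0,2],[0,0,0],50],[[0,0,2],[0,0,0],50],[[0,0,2],[0,0,0],50]])

```text
time: 5.62
ee_pos: [0.6056, -0.3213, 0.0679]
tcp_rot: [[0.961, 0.278, 0.001], [0.278, -0.961, -0.001], [0.001, 0.001, -1.0]]
contact_force: [-0.5, -0.5, -4.5]
gripper_width: 0.0617
gripper_force: 25.0
```

>>> jog_arm(series=[[[0,0,0.5],[0,0,0],50],[[0,0,1],[0,0,0],50],[[0,0,1.5],[0,0,0],50],[[0,0,2],[0,0,0],50],[[0,0,2],[0,0,0],50]])

```text
time: 6.03
ee_pos: [0.6052, -0.3209, 0.0652]
tcp_rot: [[0.961, 0.278, 0.0], [0.278, -0.961, -0.0], [0.0, 0.0, -1.0]]
contact_force: [-0.7, 0.4, -3.0]
gripper_width: 0.0619
gripper_force: 25.0
```

>>> jog_arm(series=[[[0,0,0.3],[0,0,0],50],[[0,0,0.6],[0,0,0],50],[[0,0,0.6],[0,0,0],50],[[0,0,0.6],[0,0,0],50],[[0,0,0.6],[0,0,0],50]])

```text
time: 6.45
ee_pos: [0.6052, -0.321, 0.0651]
tcp_rot: [[0.961, 0.278, -0.0], [0.278, -0.961, -0.0], [-0.0, 0.0, -1.0]]
contact_force: [-5.2, 2.3, 4.4]
gripper_width: 0.0618
gripper_force: 25.0
```

>>> jog_arm(series=[[[0,0,-0.3],[0,0,0],64],[[0,0,-0.3],[0,0,0],70],[[0,0,-0.3],[0,0,0],80],[[0,0,-0.3],[0,0,0],94],[[0,0,-0.3],[0,0,0],94]])

```text
time: 6.87
ee_pos: [0.6053, -0.3211, 0.0646]
tcp_rot: [[0.961, 0.278, 0.0], [0.278, -0.961, -0.0], [0.0, 0.0, -1.0]]
contact_force: [0.4, -0.5, 0.3]
gripper_width: 0.0862
gripper_force: 0.0
```

>>> jog_arm(series=[[[0,0,-10],[0,0,0],94],[[0,0,-40],[0,0,0],94],[[0,0,-80],[0,0,0],94],[[0,0,-120],[0,0,0],94],[[0,0,-150],[0,0,0],94]])

```text
time: 7.28
ee_pos: [0.6059, -0.3214, 0.2194]
tcp_rot: [[0.961, 0.278, 0.004], [0.278, -0.961, -0.003], [0.003, 0.004, -1.0]]
contact_force: [0.0, -0.6, 0.1]
gripper_width: 0.0939
gripper_force: 0.0
```

```bash
python3 - <<'E'
from h import *
import pickle
t=camera('top');pickle.dump(t,open('t2.pkl','wb'))
cup=(.612,.327)
to([cup[0]-.05,cup[1],.26],-56)
E
```

```text
t 7.33 pos [ 0.6085 -0.3233  0.2267] y-heading -73.8 shift mm [ 136.6 -637.1  -39.9] turn z rad -0.311 F [ 1.3 -1.2  4.9] w 0.094 gf 0.0
```

>>> jog_arm(series=[[[8,-37,-4],[0,0,0],94],[[16,-75,-8],[0,0,0],94],[[24,-113,-12],[0,0,0],94],[[32,-151,-16],[0,0,0],94],[[40,-189,-20],[0,0,0],94]])

```text
time: 7.75
ee_pos: [0.5906, -0.1266, 0.2354]
tcp_rot: [[0.961, 0.278, 0.001], [0.278, -0.961, -0.0], [0.001, 0.001, -1.0]]
contact_force: [0.0, -0.5, 0.7]
gripper_width: 0.0937
gripper_force: 0.0
```

>>> jog_arm(series=[[[8,-38,-4],[0,0,0],94],[[16,-76,-8],[0,0,0],94],[[24,-114,-12],[0,0,0],94],[[32,-152,-16],[0,0,0],94],[[40,-190,-20],[0,0,0],94]])

```text
time: 8.17
ee_pos: [0.5762, 0.0672, 0.2556]
tcp_rot: [[0.961, 0.278, 0.001], [0.278, -0.961, -0.0], [0.001, 0.0, -1.0]]
contact_force: [0.4, 0.6, 0.5]
gripper_width: 0.094
gripper_force: 0.0
```

>>> jog_arm(series=[[[8,-38,0],[0,0,0],94],[[16,-76,0],[0,0,0],94],[[24,-114,0],[0,0,0],94],[[32,-152,0],[0,0,0],94],[[40,-188,0],[0,0,0],94]])

```text
time: 8.58
ee_pos: [0.5622, 0.2593, 0.2554]
tcp_rot: [[0.96, 0.279, 0.001], [0.279, -0.96, 0.0], [0.001, -0.0, -1.0]]
contact_force: [1.2, 0.4, -0.0]
gripper_width: 0.0939
gripper_force: 0.0
```

>>> jog_arm(series=[[[7,-30,0],[0,0,-0.08],94],[[14,-55,0],[0,0,-0.16],94],[[16,-66,0],[0,0,-0.24],94],[[17,-70,0],[0,0,-0.31],94],[[17,-70,0],[0,0,-0.31],94]])

```text
time: 9.0
ee_pos: [0.5592, 0.3304, 0.255]
tcp_rot: [[0.828, 0.56, 0.0], [0.56, -0.828, 0.0], [0.001, -0.0, -1.0]]
contact_force: [1.0, -0.8, -0.4]
gripper_width: 0.0937
gripper_force: 0.0
```

```bash
python3 - <<'E'
from h import *
import pickle
to([.612,.327,.26],-56)
c=camera('wrist');pickle.dump(c,open('w3.pkl','wb'))
im=cv2.resize(c['img'],(768,576)); t=pickle.load(open('t2.pkl','rb'))
im[416:,568:]=cv2.resize(t['img'][150:230,360:460],(200,160)); cv2.imwrite('pics/w3.png',im)
print('cup px',np.array(proj(c,(.612,.327,.068)))*1.5)
E
```

```text
t 9.00 pos [0.5592 0.3304 0.255 ] y-heading -55.9 shift mm [41.8 32.4 -5. ] turn z rad 0.001 F [ 1.  -0.8 -0.4] w 0.0937 gf 0.0
cup px [426.58348492 202.03370049]
```

View pics/w3.png

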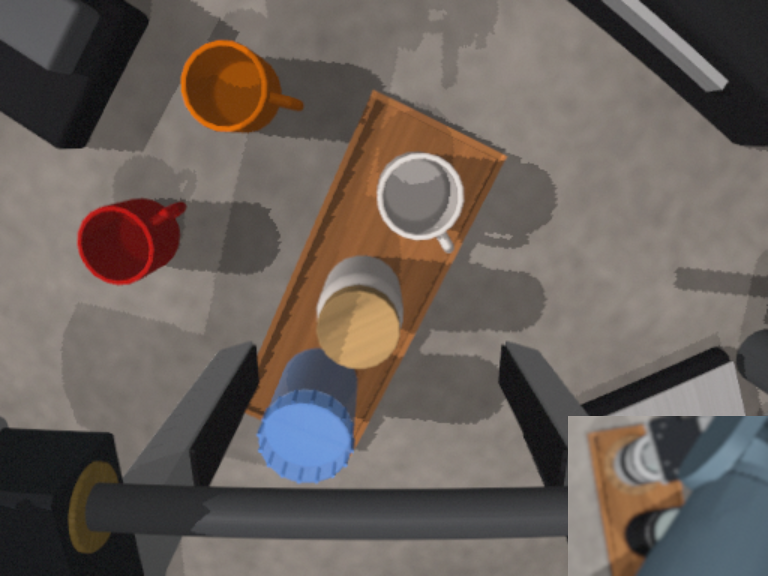

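Wrist view: white cup rim centred at (420,196) with the handle at (446,243), about 60° off the finger line. The inset shows the lens standing on the cork.

```bash
python3 - <<'E'
from h import *
import pickle
c=pickle.load(open('w3.pkl','rb')); hsv=cv2.cvtColor(c['img'],cv2.COLOR_BGR2HSV)
m=((hsv[...,1]<25)&(hsv[...,2]>175)).astype(np.uint8)
n,l,st,ce=cv2.connectedComponentsWithStats(m); ys,xs=np.mgrid[:384,:512]; sel=(np.hypot(xs-280,ys-130.7)<34)&(m>0)
pts=np.argwhere(sel)[:,::-1].astype(np.float32); (x,y),r=cv2.minEnclosingCircle(pts[np.hypot(*(pts-[280,130.7]).T)<30.5]); print(x*1.5,y*1.5,r*1.5)
a,b=onz(c,x,y,.068),onz(c,280,130.7,.068); print(a,b)
P=b; to([P[0],P[1],.046],-56)
E
```

```text
419.7415466308594 195.76013946533203 43.21778869628906
[0.61285546 0.33336461 0.068     ] [0.61279372 0.33310414 0.068     ]
t 9.05 pos [0.5594 0.3296 0.255 ] y-heading -56.1 shift mm [ 46.2  26.8 209. ] turn z rad -0.002 F [-0.1  0.1 -0.8] w 0.0936 gf 0.0
```

>>> jog_arm(series=[[[18,11,20],[0,0,0],94],[[34,21,45],[0,0,0],94],[[44,26,75],[0,0,0],94],[[46,28,105],[0,0,0],94],[[46,28,125],[0,0,0],94]])

```text
time: 9.47
ee_pos: [0.6132, 0.3299, 0.1265]
tcp_rot: [[0.832, 0.555, -0.003], [0.555, -0.832, -0.001], [-0.003, -0.001, -1.0]]
contact_force: [-1.1, 1.0, -1.1]
gripper_width: 0.0942
gripper_force: 0.0
```

>>> jog_arm(series=[[[0,0,22],[0,0,0],94],[[0,0,47],[0,0,0],94],[[0,0,68],[0,0,0],94],[[0,0,81],[0,0,0],94],[[0,0,87],[0,0,0],94]])

```text
time: 9.88
ee_pos: [0.6122, 0.3303, 0.0403]
tcp_rot: [[0.831, 0.556, -0.003], [0.556, -0.831, -0.001], [-0.003, -0.001, -1.0]]
contact_force: [-0.2, -0.4, 0.4]
gripper_width: 0.0937
gripper_force: 0.0
```

>>> jog_arm(series=[[[0,0,0],[0,0,0],94],[[0,0,0],[0,0,0],80],[[0,0,0],[0,0,0],72],[[0,0,0],[0,0,0],66],[[0,0,0],[0,0,0],64]], squeeze=12)

```text
time: 10.3
ee_pos: [0.6142, 0.3318, 0.0441]
tcp_rot: [[0.83, 0.558, 0.002], [0.558, -0.83, 0.001], [0.002, 0.001, -1.0]]
contact_force: [-0.4, -0.5, 0.2]
gripper_width: 0.0708
gripper_force: 0.0
```

>>> jog_arm(series=[[[0,0,0],[0,0,0],62],[[0,0,0],[0,0,0],59],[[0,0,0],[0,0,0],55],[[0,0,0],[0,0,0],50],[[0,0,0],[0,0,0],50]])

```text
time: 10.72
ee_pos: [0.6134, 0.3319, 0.0432]
tcp_rot: [[0.83, 0.558, 0.0], [0.558, -0.83, 0.001], [0.0, -0.0, -1.0]]
contact_force: [-1.4, 1.0, 3.6]
gripper_width: 0.0594
gripper_force: 12.0
```

>>> jog_arm(series=[[[0,0,-3],[0,0,0],50],[[0,0,-12],[0,0,0],50],[[0,0,-30],[0,0,0],50],[[0,0,-54],[0,0,0],50],[[-2,2,-76],[0,0,0],50]])

```text
time: 11.13
ee_pos: [0.6125, 0.3286, 0.1193]
tcp_rot: [[0.83, 0.558, -0.001], [0.558, -0.83, -0.001], [-0.001, -0.0, -1.0]]
contact_force: [0.7, 0.1, -1.0]
gripper_width: 0.0593
gripper_force: 12.0
```

>>> jog_arm(series=[[[-6,7,-10],[0,0,0],50],[[-20,22,-14],[0,0,0],50],[[-42,45,-14],[0,0,0],50],[[-67,71,-14],[0,0,0],50],[[-93,98,-14],[0,0,0],50]])

```text
time: 11.55
ee_pos: [0.5894, 0.1939, 0.1323]
tcp_rot: [[0.829, 0.559, -0.0], [0.559, -0.829, -0.001], [-0.001, 0.0, -1.0]]
contact_force: [0.5, 0.1, -0.5]
gripper_width: 0.0594
gripper_force: 12.0
```

>>> jog_arm(series=[[[-25,27,0],[0,0,0.08],50],[[-50,54,0],[0,0,0.19],50],[[-75,81,0],[0,0,0.3],50],[[-98,106,0],[0,0,0.41],50],[[-116,125,0],[0,0,0.5],50]])

```text
time: 11.97
ee_pos: [0.5625, 0.0241, 0.1322]
tcp_rot: [[0.996, 0.085, -0.001], [0.085, -0.996, -0.001], [-0.001, 0.001, -1.0]]
contact_force: [0.4, -0.3, -0.4]
gripper_width: 0.0596
gripper_force: 12.0
```

```bash
python3 - <<'E'
from h import *
to([.557,-.0125,.16],-90)
E
```

```text
t 11.97 pos [0.5625 0.0241 0.1322] y-heading -85.1 shift mm [ -8.6  36.  -27.7] turn z rad 0.085 F [ 0.4 -0.3 -0.4] w 0.0596 gf 12.0
```

>>> jog_arm(series=[[[-4,16,0],[0,0,0.05],50],[[-7,27,0],[0,0,0.085],50],[[-8.5,34,0],[0,0,0.085],50],[[-8.5,36,0],[0,0,0.085],50],[[-8.5,36,0],[0,0,0.085],50]])

```text
time: 12.38
ee_pos: [0.5586, -0.0095, 0.1325]
tcp_rot: [[1.0, 0.007, -0.0], [0.007, -1.0, 0.0], [-0.0, -0.0, -1.0]]
contact_force: [-0.3, -0.2, -2.6]
gripper_width: 0.0596
gripper_force: 12.0
```

```bash
python3 - <<'E'
from h import *
import pickle
to([.557,-.0125,.0672],-90)
c=camera('wrist');pickle.dump(c,open('w4.pkl','wb'))
im=cv2.resize(c['img'],(768,576))
t=camera('top'); im[416:,568:]=cv2.resize(t['img'][150:230,360:460],(200,160)); cv2.imwrite('pics/w4.png',im)
for P in [(.557,-.0125,.03)]+[(.557+a*.858*.07+b*.514*.075,-.0125-a*.514*.07+b*.858*.075,.03) for a,b in((1,1),(1,-1),(-1,1))]: print(np.array(proj(c,P))*1.5)
E
```

```text
t 12.38 pos [ 0.5586 -0.0095  0.1325] y-heading -89.6 shift mm [-1.6  3.  65.3] turn z rad 0.007 F [-0.3 -0.2 -2.6] w 0.0596 gf 12.0
[384.17094436 298.64615499]
[329.36577146 110.02157585]
[568.67416724 262.07012508]
[206.83154075 333.54423001]
```

View pics/w4.png

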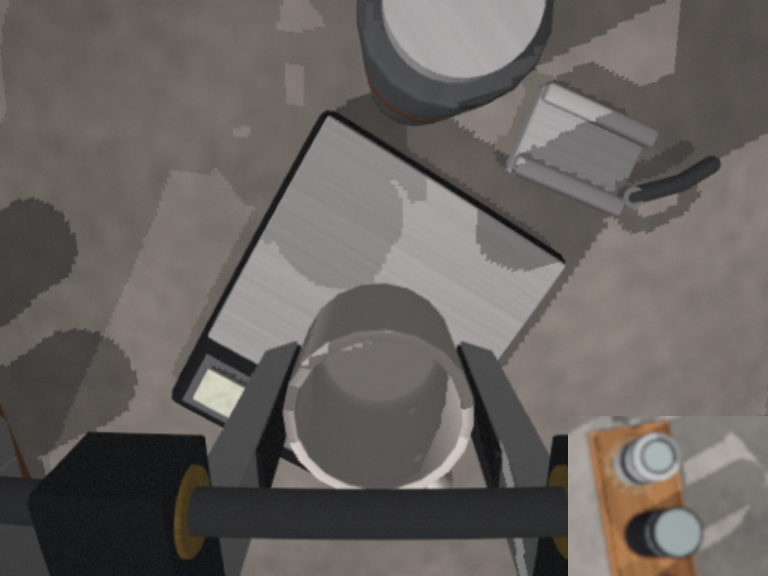

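The cup is held upright over the platform, whose corners at (332,114), (565,262) and (209,337) match my estimate within 2 mm. The inset shows the lens upright on the cork. Lowering the cup.

>>> jog_arm(series=[[[-1,1,12],[0,0,0],50],[[-2,2,30],[0,0,0],50],[[-2.5,3,46],[0,0,0],50],[[-2.5,3,57],[0,0,0],50],[[-2.5,3,60],[0,0,0],50]])

```text
time: 12.9
ee_pos: [0.5542, -0.0117, 0.0697]
tcp_rot: [[1.0, 0.008, -0.005], [0.008, -1.0, 0.001], [-0.005, -0.001, -1.0]]
contact_force: [0.3, 0.8, -1.8]
gripper_width: 0.0595
gripper_force: 12.0
```

>>> jog_arm(series=[[[0,0,0.6],[0,0,0],50],[[0,0,1.2],[0,0,0],50],[[0,0,1.8],[0,0,0],50],[[0,0,2.4],[0,0,0],50],[[0,0,2.4],[0,0,0],50]])

```text
time: 13.32
ee_pos: [0.5566, -0.0127, 0.0709]
tcp_rot: [[1.0, 0.007, 0.001], [0.007, -1.0, -0.0], [0.001, 0.0, -1.0]]
contact_force: [-0.3, -0.9, -1.0]
gripper_width: 0.0596
gripper_force: 12.0
```

>>> jog_arm(series=[[[0,0,0.5],[0,0,0],50],[[0,0,1],[0,0,0],50],[[0,0,1.5],[0,0,0],50],[[0,0,1.5],[0,0,0],50],[[0,0,1.5],[0,0,0],50]])

```text
time: 13.73
ee_pos: [0.5561, -0.0126, 0.0687]
tcp_rot: [[1.0, 0.007, -0.0], [0.007, -1.0, 0.0], [-0.0, -0.0, -1.0]]
contact_force: [-0.7, -0.6, -0.7]
gripper_width: 0.0592
gripper_force: 12.0
```

>>> jog_arm(series=[[[0,0,0.4],[0,0,0],50],[[0,0,0.8],[0,0,0],50],[[0,0,1.2],[0,0,0],50],[[0,0,1.2],[0,0,0],50],[[0,0,1.2],[0,0,0],50]])

```text
time: 14.15
ee_pos: [0.5561, -0.0126, 0.0675]
tcp_rot: [[1.0, 0.007, -0.0], [0.007, -1.0, 0.0], [-0.0, -0.0, -1.0]]
contact_force: [0.1, 0.1, -1.6]
gripper_width: 0.0595
gripper_force: 12.0
```

>>> jog_arm(series=[[[0,0,0.2],[0,0,0],50],[[0,0,0.4],[0,0,0],50],[[0,0,0.4],[0,0,0],50],[[0,0,0.4],[0,0,0],50],[[0,0,0.4],[0,0,0],50]])

```text
time: 14.57
ee_pos: [0.5562, -0.0126, 0.0672]
tcp_rot: [[1.0, 0.007, 0.0], [0.007, -1.0, -0.0], [0.0, 0.0, -1.0]]
contact_force: [0.1, -0.5, -0.3]
gripper_width: 0.0592
gripper_force: 12.0
```

One more small step.

>>> jog_arm(series=[[[0,0,0.2],[0,0,0],50],[[0,0,0.4],[0,0,0],50],[[0,0,0.4],[0,0,0],50],[[0,0,0.4],[0,0,0],50],[[0,0,0.4],[0,0,0],50]])

```text
time: 14.98
ee_pos: [0.5562, -0.0126, 0.0672]
tcp_rot: [[1.0, 0.007, 0.0], [0.007, -1.0, -0.0], [0.0, 0.0, -1.0]]
contact_force: [-2.9, 0.3, 5.5]
gripper_width: 0.0594
gripper_force: 12.0
```

>>> jog_arm(series=[[[0,0,-0.3],[0,0,0],62],[[0,0,-0.3],[0,0,0],70],[[0,0,-0.3],[0,0,0],80],[[0,0,-0.3],[0,0,0],92],[[0,0,-0.3],[0,0,0],92]])

```text
time: 15.4
ee_pos: [0.5561, -0.0126, 0.0669]
tcp_rot: [[1.0, 0.007, -0.0], [0.007, -1.0, 0.0], [-0.0, -0.0, -1.0]]
contact_force: [-1.0, 0.0, 0.5]
gripper_width: 0.0852
gripper_force: 0.0
```

>>> jog_arm(series=[[[0,0,-8],[0,0,0],92],[[0,0,-30],[0,0,0],92],[[0,0,-65],[0,0,0],92],[[0,0,-100],[0,0,0],92],[[0,0,-120],[0,0,0],92]])

```text
time: 15.82
ee_pos: [0.5577, -0.0129, 0.1918]
tcp_rot: [[1.0, 0.007, 0.006], [0.007, -1.0, -0.001], [0.006, 0.001, -1.0]]
contact_force: [0.7, -0.2, -0.7]
gripper_width: 0.092
gripper_force: 0.0
```

```bash
python3 - <<'E'
from h import *
import pickle
to([.492,.077,.12],-120.8)
E
```

```text
t 15.82 pos [ 0.5577 -0.0129  0.1918] y-heading -89.6 shift mm [-65.5 -90.4  71.3] turn z rad 0.544 F [ 0.7 -0.2 -0.7] w 0.092 gf 0.0
```

>>> jog_arm(series=[[[-20,-28,0],[0,0,0.11],60],[[-42,-58,0],[0,0,0.22],30],[[-56,-80,5],[0,0,0.33],0],[[-63,-89,10],[0,0,0.44],0],[[-65.5,-90.5,14],[0,0,0.544],0]])

```text
time: 16.23
ee_pos: [0.4887, 0.0792, 0.1734]
tcp_rot: [[0.858, -0.514, 0.0], [-0.514, -0.858, 0.0], [0.0, -0.001, -1.0]]
contact_force: [0.5, -0.2, 0.1]
gripper_width: 0.0624
gripper_force: 0.0
```

>>> jog_arm(series=[[[0,0,10],[0,0,0],0],[[0,0,20],[0,0,0],0],[[0,0,30],[0,0,0],0],[[0,0,35],[0,0,0],0],[[0,0,35],[0,0,0],0]])

```text
time: 16.65
ee_pos: [0.489, 0.0771, 0.1361]
tcp_rot: [[0.859, -0.512, -0.004], [-0.512, -0.859, 0.0], [-0.003, 0.002, -1.0]]
contact_force: [-0.4, -0.1, 0.5]
gripper_width: 0.0288
gripper_force: 0.0
```

```bash
python3 - <<'E'
from h import *
import pickle
to([.4915,.0775,.0455],-120.8)
c=camera('wrist');pickle.dump(c,open('w5.pkl','wb'))
t=camera('top')
m=np.zeros((576,768,3),np.uint8);m[:288,:384]=cv2.resize(c['img'],(384,288));m[:288,384:]=cv2.resize(t['img'][140:235,220:345],(384,288))
s=camera('side');m[288:,:384]=cv2.resize(s['img'][165:255,190:310],(384,288));m[288:,384:]=cv2.resize(s['img'][270:360,190:310],(384,288))
cv2.imwrite('pics/w5.png',m)
E
```

```text
t 16.65 pos [0.489  0.0771 0.1361] y-heading -120.8 shift mm [ 2.2 -1.7 90.6] turn z rad 0.001 F [-0.4 -0.1  0.5] w 0.0288 gf 0.0
```

View pics/w5.png

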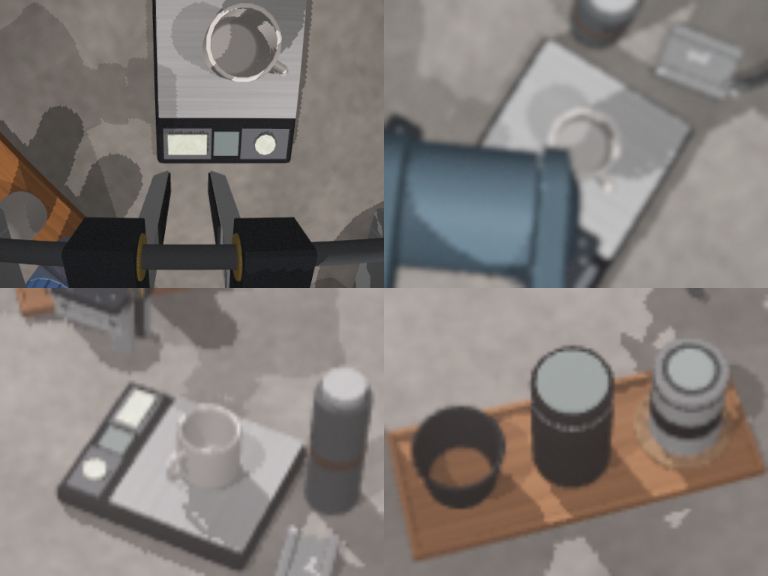

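Cup upright near the platform's middle, lens standing on the cork. The tare key sits at (187,145) in the wrist quadrant, centred between the fingers. I'll re-measure the cup and tare positions before pressing.

```bash
python3 - <<'E'
from h import *
import pickle
c=pickle.load(open('w5.pkl','rb')); k=512/384
print('tare',onz(c,187*k,145*k,.0265),'mode',onz(c,265*k,145*k,.0265),'cup rim',onz(c,241.5*k,43*k,.092))
print('plat front edge mid',onz(c,231.5*k,119.5*k,.03))
to([.4915,.0775,.0455],-120.8)
E
```

```text
tare [0.49082706 0.07828989 0.0265    ] mode [0.44560894 0.00254488 0.0265    ] cup rim [ 0.55651064 -0.01065953  0.092     ]
plat front edge mid [0.49174481 0.02179122 0.03      ]
t 16.80 pos [0.4904 0.0772 0.1382] y-heading -120.8 shift mm [ 0.8 -0.8 92.7] turn z rad 0.000 F [ 0.2 -0.1  0.6] w 0.0167 gf 0.0
```

>>> jog_arm(series=[[[0.5,-0.5,20],[0,0,0],0],[[1,-1,45],[0,0,0],0],[[1,-1,66],[0,0,0],0],[[1,-1,78],[0,0,0],0],[[1,-1,82],[0,0,0],0]])

```text
time: 17.22
ee_pos: [0.4902, 0.0778, 0.0543]
tcp_rot: [[0.859, -0.512, -0.003], [-0.512, -0.859, 0.0], [-0.003, 0.001, -1.0]]
contact_force: [-1.0, 0.2, -0.1]
gripper_width: 0.0004
gripper_force: 0.0
```

>>> jog_arm(series=[[[0,0,1],[0,0,0],0],[[0,0,2],[0,0,0],0],[[0,0,3],[0,0,0],0],[[0,0,4],[0,0,0],0],[[0,0,4],[0,0,0],0]])

```text
time: 17.63
ee_pos: [0.4919, 0.0778, 0.0527]
tcp_rot: [[0.859, -0.512, 0.001], [-0.512, -0.859, -0.0], [0.001, -0.001, -1.0]]
contact_force: [0.3, -0.9, 0.1]
gripper_width: 0.0005
gripper_force: 0.0
```

>>> jog_arm(series=[[[0,0,0],[0,0,0],0],[[0,0,0],[0,0,0],0],[[0,0,0],[0,0,0],0],[[0,0,0],[0,0,0],0],[[0,0,0],[0,0,0],0]])

```text
time: 18.05
ee_pos: [0.4914, 0.0778, 0.0521]
tcp_rot: [[0.859, -0.512, 0.0], [-0.512, -0.859, -0.0], [0.0, -0.0, -1.0]]
contact_force: [-0.0, -0.5, -0.6]
gripper_width: 0.0005
gripper_force: 0.0
```

>>> jog_arm(series=[[[0,0,2],[0,0,0],0],[[0,0,4],[0,0,0],0],[[0,0,5.5],[0,0,0],0],[[0,0,6.5],[0,0,0],0],[[0,0,6.5],[0,0,0],0]])

```text
time: 18.47
ee_pos: [0.4911, 0.0778, 0.0452]
tcp_rot: [[0.859, -0.512, -0.001], [-0.512, -0.859, 0.0], [-0.001, 0.0, -1.0]]
contact_force: [-0.3, -0.7, -0.6]
gripper_width: 0.0008
gripper_force: 0.0
```

>>> jog_arm(series=[[[0,0,0.3],[0,0,0],0],[[0,0,0.6],[0,0,0],0],[[0,0,0.9],[0,0,0],0],[[0,0,0.9],[0,0,0],0],[[0,0,0.9],[0,0,0],0]])

```text
time: 18.88
ee_pos: [0.4914, 0.0778, 0.0447]
tcp_rot: [[0.859, -0.512, 0.0], [-0.512, -0.859, -0.0], [0.0, -0.0, -1.0]]
contact_force: [0.2, -0.6, -0.5]
gripper_width: 0.0005
gripper_force: 0.0
```

>>> jog_arm(series=[[[0,0,0.2],[0,0,0],0],[[0,0,0.4],[0,0,0],0],[[0,0,0.4],[0,0,0],0],[[0,0,0.4],[0,0,0],0],[[0,0,0.4],[0,0,0],0]])

```text
time: 19.3
ee_pos: [0.4914, 0.0778, 0.0443]
tcp_rot: [[0.859, -0.512, 0.0], [-0.512, -0.859, 0.0], [-0.0, -0.0, -1.0]]
contact_force: [-0.5, 0.6, 0.1]
gripper_width: 0.0004
gripper_force: 0.0
```

>>> jog_arm(series=[[[0,0,0.2],[0,0,0],0],[[0,0,0.4],[0,0,0],0],[[0,0,0.4],[0,0,0],0],[[0,0,0.4],[0,0,0],0],[[0,0,0.4],[0,0,0],0]])

```text
time: 19.72
ee_pos: [0.4914, 0.0778, 0.0439]
tcp_rot: [[0.859, -0.512, -0.0], [-0.512, -0.859, -0.0], [-0.0, 0.0, -1.0]]
contact_force: [0.1, -0.1, -0.6]
gripper_width: 0.0006
gripper_force: 0.0
```

>>> jog_arm(series=[[[0,0,0.2],[0,0,0],0],[[0,0,0.3],[0,0,0],0],[[0,0,0.3],[0,0,0],0],[[0,0,0.3],[0,0,0],0],[[0,0,0.3],[0,0,0],0]])

```text
time: 20.13
ee_pos: [0.4914, 0.0778, 0.0438]
tcp_rot: [[0.859, -0.512, 0.0], [-0.512, -0.859, -0.0], [0.0, 0.0, -1.0]]
contact_force: [-2.3, 0.1, 4.2]
gripper_width: 0.0003
gripper_force: 1.9
```

>>> jog_arm(series=[[[0,0,0.8],[0,0,0],0],[[0,0,1.35],[0,0,0],0],[[0,0,1.35],[0,0,0],0],[[0,0,1.35],[0,0,0],0],[[0,0,1.35],[0,0,0],0]])

```text
time: 20.55
ee_pos: [0.4915, 0.0778, 0.0428]
tcp_rot: [[0.859, -0.512, -0.0], [-0.512, -0.859, -0.0], [-0.0, 0.0, -1.0]]
contact_force: [-3.1, 0.2, 7.4]
gripper_width: 0.0003
gripper_force: 3.9
```

>>> jog_arm(series=[[[0,0,0.4],[0,0,0],0],[[0,0,0.4],[0,0,0],0],[[0,0,0.4],[0,0,0],0],[[0,0,-4],[0,0,0],0],[[0,0,-15],[0,0,0],0]])

```text
time: 20.97
ee_pos: [0.4902, 0.0779, 0.0562]
tcp_rot: [[0.859, -0.512, -0.003], [-0.512, -0.859, 0.0], [-0.002, 0.001, -1.0]]
contact_force: [0.8, 0.2, -0.1]
gripper_width: 0.0005
gripper_force: 0.0
```

>>> jog_arm(series=[[[0,0,-25],[0,0,0],0],[[0,0,-60],[0,0,0],0],[[-20,-10,-95],[0,0,0],0],[[-45,-20,-120],[0,0,0],0],[[-60,-25,-130],[0,0,0],0]])

```text
time: 21.38
ee_pos: [0.4539, 0.1312, 0.1921]
tcp_rot: [[0.859, -0.511, 0.008], [-0.512, -0.859, 0.001], [0.006, -0.005, -1.0]]
contact_force: [0.8, -0.4, 0.6]
gripper_width: 0.0004
gripper_force: 0.0
```

>>> jog_arm(series=[[[-5,0,0],[0,0,0],0],[[-5,0,0],[0,0,0],0],[[-5,0,0],[0,0,0],0],[[-5,0,0],[0,0,0],0],[[-5,0,0],[0,0,0],0]])

```text
time: 21.8
ee_pos: [0.4481, 0.1319, 0.1859]
tcp_rot: [[0.859, -0.513, -0.002], [-0.513, -0.859, -0.0], [-0.002, 0.001, -1.0]]
contact_force: [0.4, 0.2, 0.0]
gripper_width: 0.0003
gripper_force: 0.0
```

```bash
python3 - <<'E'
from h import *
to([.49,.08,.1])
m=np.zeros((576,768,3),np.uint8)
c=camera('wrist');s=camera('side')
m[:288,:384]=cv2.resize(c['img'],(384,288));m[:288,384:]=cv2.resize(s['img'],(384,288));m[288:,:384]=cv2.resize(s['img'][165:255,190:310],(384,288));m[288:,384:]=cv2.resize(s['img'][270:360,190:310],(384,288))
cv2.imwrite('pics/end.png',m)
E
```

```text
t 21.80 pos [0.4481 0.1319 0.1859] y-heading -120.8 shift mm [62.8 22.9 85.8]  F [0.4 0.2 0. ] w 0.0003 gf 0.0
```

View pics/end.png

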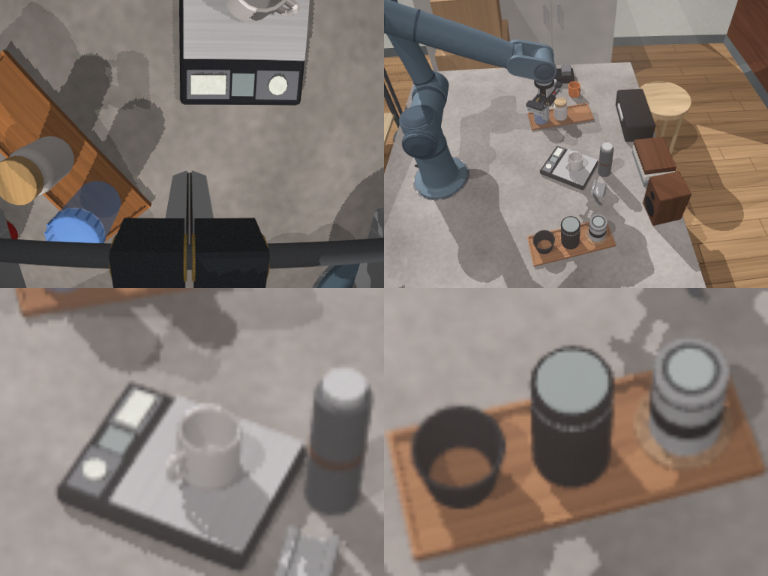

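The cup is upright on the platform, the lens stands on the cork and the gripper is clear of everything. Handing in.

```bash
python3 -c "from cell import *; print(sign_off())"
```

```text
the job is handed in; nothing more can be done
None
```

Job handed in at 21.8 s: the lens stands on the cork disc, the cup is upright about 2 mm from the platform's middle, and the tare key was pressed for roughly 0.6 s (7.4 N at the one reading, then 0.4 mm deeper with no force read); the arm is clear, but the sign-off returned no verdict.

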